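Slide a cooled circuit board off the cooling plate and lay it on the inspection stand

ROBOT

A 6-joint arm with a two-finger parallel gripper is mounted at the origin on the work surface. World frame = base frame: x ahead of the robot, y to its left, z up, the work surface at z = 0. Lengths are in m, angles in degrees, forces in N, time in s.
With the tool pointing down it reaches from about 0.4 to 0.825 m from the base axis. Payload 7 kg.
Tool frame: the origin (TCP) lies at the very end of the fingers, on their centre line; the grasp point (between the pads) lies 19 mm behind it (ctrl.tcp_to_grasp is the distance from the TCP to the grasp point, in m); z points along the fingers, y is the direction in which the jaws open and shut (so a half turn about z gives the same grasp; the last joint's range is limited). The gripper opens to 88 mm and grips with 3 to 60 N. Pads are 19 mm wide; open, the fingers measure 130 mm over their backs; the gripper's body (78 mm by 193 mm) begins 47 mm behind the grasp point.
Start: joints at [-52.535, 20.546, 0.682, 0, -70.136, -16.507], TCP at [0.241, -0.63, 0.203] pointing down, gripper open.
Joint ranges: [-176.03, 176.03], [-82.01, 121.73], [-58.28, 71.71], [-173.87, 95.51], [-174.79, -0.11], [-173.66, 173.66]. Speed limits (degrees/s): [136.94, 136.94, 172.46, 180, 180, 180].

INTERFACE

Orientations are given as [roll, pitch, yaw] about the fixed x, y, z axes, in that order (R = Rz(yaw) Ry(pitch) Rx(roll)).
In Python, from plant import ctrl gives the robot as it stands.
- The arm moves only by the tool jog_arm, never from a script. Its argument "commands" is a list of rows, each an object of numbers: "x", "y", "z": the shift along the tool's x, y, z in cm; "roll": the turn about the tool's z in rad. In form: [{"x": .., "y": .., "z": .., "roll": ..}, ...]. A call has 1 to 12 rows; each row shifts and turns the commanded pose from where the row before left it, along the tool's axes as they then stand; what a row does not reach is not made up. A row lasts 1/10 s, in which the tool goes at most 50 mm and 8.59 degrees, less where a joint would pass 70% of its speed; a pose out of reach is approached as far as the arm can. A call is refused whole if a number of a shift passes 5 or a number of a turn 0.15, either way. A call with a gripper value outside its range is refused whole. "gripper" is the finger opening in cm, from 0 to 8.76, set as the call begins (left out, the last holds). The fingers move at their own pace and stop on an object; the grip force is fixed at half the most. Time passes only in rows, so rows that do not move let the fingers close. It gives the time, the measured TCP pose, the force and the opening at its end, in the units of the state.
- ctrl.get_obs(): the state, without advancing time (a new reading comes with each control period).
- ctrl.snapshot(name): name is "scene" or "top" or "wrist"; returns a dict with "image" (420x560x3 uint8, red, green, blue), "mtx" (3x3 intrinsics, pixels), "position" and "orientation" of the camera in the world; the wrist camera has in their place "hand_eye" (4x4, takes a point from camera to tool coordinates, whose origin is the TCP and whose axes are the flange's). Camera axes: x right, y up, looking along -z (the intrinsics and any distortion apply to the point x, -y, -z); pixel columns grow to the right and rows downward; lengths in m; the calibration is good to about 2 mm. A picture is of the moment at which its call begins: read the wrist's pose just before it. There is no depth.
- ctrl.close_job(): hands the job in, once; it reports no verdict.
Trained networks look in the newest picture that a camera, given by its name, has taken for a name from the list of things; names that differ only in an ending like _2 or _b are one class to them, and where a whole thing is asked for, a point or a joint stands for the part that bears it (a point fixed in the world has none). Each returns a list of dicts, best first, with "confidence" (0 to 1); they miss things now and then, are a little off and sometimes report something else, mostly with a low value. They report only what shows in the picture. A call takes as long as a camera call. They do not tell look-alikes from the thing itself.
- ctrl.search_frame(camera, query): "position" ([column, row] as shares, 0 to 1, of the picture: columns of its width, rows of its height, amid what is visible of it).
- ctrl.regions_of(camera, query): "mask" (420x560 bool, what is visible of it) and "position" ([column, row] as shares, 0 to 1, of the picture: columns of its width, rows of its height, amid what is visible of it).
The state is a dict: "clock": time; "joint_pos": joint angles; "qvel": joint speeds; "tau": joint torques, N m; "tool_pos": TCP position; "orientation": TCP orientation; "force": force on the tool from outside, world axes, zero at the start; "moment": the same for the moment, N m; "opening": finger opening in m.
Only numpy, scipy, OpenCV 4.12 (cv2) and the standard library are available. Lean on these libraries where they do the work, as an engineer would, in place of code of your own. Each camera call takes 0.05 s, during which the arm holds its last target.

TASK

The green circuit board has cooled and needs inspecting, but it lies too flat on the cooling plate to be gripped there. Slide it along the plate until its near end sticks out well over the plate's front edge (the long edge nearest the robot) while the board still rests on the plate, take it by the end that sticks out, lift it clear, and lay it flat, centred and lined up lengthwise on the black-topped block of the yellow inspection stand. Leave the blue board where it is and do not let the green one fall to the bench.

Things in the scene. Friction and masses are not known exactly. Their poses are not given: they have to be found in the camera images.
- green_center (a point): Centre (half-way up) of the green bare circuit board: rigid, flat, 110 mm long (x), 50 wide (y), 3 thick (z up), 30 to 60 g. Starts flat on the cooling plate, its length within 6 degrees of square to the front edge, near end 15 to 35 mm behind it. A closed fingertip pressing 3 to 15 N drags it along; press behind its centre. Where it sticks out, pinch its long sides, 50 mm apart, from above.
- blue_center (a point): Centre of the blue circuit board, same size and axes as the green one, also on the cooling plate; it stays where it is. (A loose 45 x 45 x 20 mm finned heatsink lies there too. The two boards and the heatsink lie side by side about 95 mm apart, in any order.)
- plate_edge (a point): Middle of the front top edge of the cooling plate, a fixed aluminium slab 160 mm deep and 300 mm wide along this edge, its flat top 35 mm above the bench (z of this point). x points level inward over the plate, away from the robot, square to the edge; y runs along the edge; z up. The bench is clear for 60 mm before the edge.
- stand_top (a point): Centre of the black rubber top of the fixed inspection stand, 45 mm above the bench: a block 50 mm long (x) and 40 mm wide (y) on a yellow foot 140 mm (x) by 90 mm (y), 8 mm thick. The board lies flat on it, length along the block's x either way round, its ends sticking out 30 mm each and its sides 5 mm; fingers pass freely beside those ends.
There are look-alikes about, which are no part of the job. Leave any brown or grey look-alike of the part that bears green_center alone.

How it is judged:
By the outcome, as a careful person would: the job done as asked, in the order asked, and still so for the second after the job is handed in, with the robot touching nothing.
It also fails if it takes over 48 s, if anything falls off the work surface, if the arm or the gripper's body presses on something with over 40 N, if the wrist force passes 120 N, or if a joint passes its speed limit or range.

## Working session

There is one attempt and no reset: what is moved stays moved. The work goes in short steps, Python scripts to look and compute and a tool call to move; the robot and the scene stay as the last step left them, time stands still between calls to the robot, and variables do not carry over. Pictures are saved under pics/ and viewed, and the job is handed in when it is done.

Besides the shell and the picture viewer there is one more tool, called after "Request:" in YAML: its name, and indented under it one key for each argument. jog_arm: Moves the arm, as the interface text tells. Its arguments: {"type":"object","properties":{"commands":{"type":"array"},"gripper":{"type":"number"}},"required":["commands"]}

```bash
ls; mkdir -p pics; python3 - <<'E'
from plant import ctrl
import cv2
o=ctrl.get_obs();print(o)
for n in ["scene","top"]:
    s=ctrl.snapshot(n);cv2.imwrite(f"pics/{n}0.png",s["image"][:,:,::-1]);print(n,s["mtx"],s["position"],s["orientation"],[k for k in s])
    for q in ["green_center","blue_center","plate_edge","stand_top"]:
        print(q,[(round(d["confidence"],2),[round(d["position"][0]*560),round(d["position"][1]*420)]) for d in ctrl.search_frame(n,q)])
E
```

```text
pics
{'clock': 0.0, 'joint_pos': array([-5.25337332e+01,  2.05910082e+01,  6.34064465e-01, -2.13410692e-02,
       -7.01349762e+01, -1.65069523e+01]), 'qvel': array([-0.02728762,  0.01839729, -0.00772871,  0.0727057 ,  0.06481854,
        0.0127733 ]), 'tau': array([-3.81296617e-03, -5.82713270e+01,  2.93045175e+01,  6.99667767e+00,
        6.91859706e-03, -1.54348954e-04]), 'tool_pos': array([ 0.24124446, -0.62985625,  0.2023259 ]), 'orientation': array([ 1.79906168e+02, -6.88492333e-03, -1.59047948e+02]), 'force': array([-0.3445753 ,  0.55918645, -0.14485896]), 'moment': array([-0.02898564,  0.02416484, -0.02687631]), 'opening': 0.08774929286726316}
scene [[529.345294     0.         281.26375968]
 [  0.         529.345294   224.3306018 ]
 [  0.           0.           1.        ]] [ 1.03524533 -0.6916158   0.61050306] [57.75253337  0.61643784 36.9306758 ] ['image', 'mtx', 'position', 'orientation']
green_center [(0.98, [272, 204]), (0.81, [345, 230]), (0.71, [329, 178]), (0.68, [342, 244])]
blue_center [(0.79, [365, 210])]
plate_edge [(0.97, [340, 245])]
stand_top [(0.67, [204, 309])]
top [[410.40681853   0.         281.89235305]
 [  0.         410.40681853 219.2239105 ]
 [  0.           0.           1.        ]] [0.40086848 0.0124484  1.02679116] [  7.24930272   0.11022552 -90.34674972] ['image', 'mtx', 'position', 'orientation']
green_center [(0.85, [158, 270]), (0.84, [245, 189]), (0.81, [235, 284])]
blue_center [(0.81, [210, 197])]
plate_edge [(0.66, [256, 194])]
stand_top [(0.6, [376, 228])]
```

View pics/scene0.png

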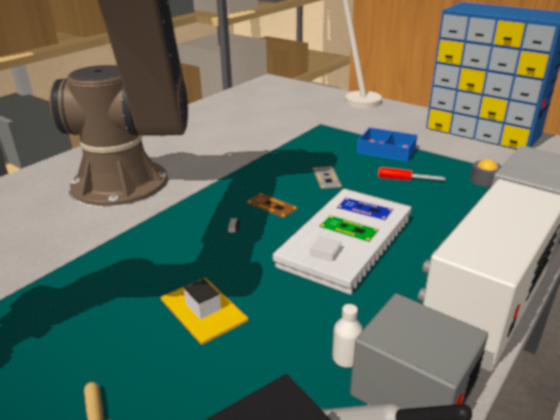

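View pics/top0.png

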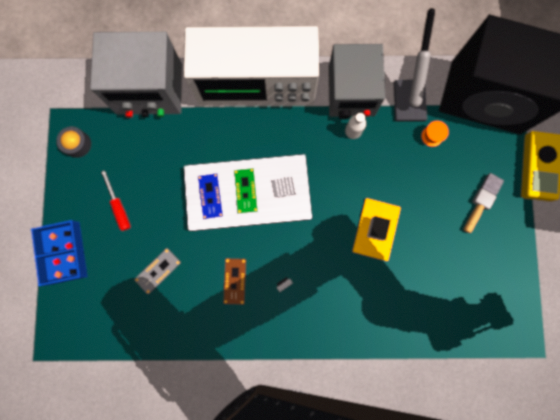

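Candidates for the green board are the green one (top 245,190; scene 348,229), the brown one (top 235,282) and the grey one (top 158,270). The blue board is at top (210,196). I choose the green one, between the blue board and the heatsink.

```bash
cat > h.py <<'E'
import numpy as np,cv2
from scipy.spatial.transform import Rotation as Ro
def R(rpy): return Ro.from_euler('xyz',rpy,degrees=True).as_matrix()
def campose(s,o=None):
    if 'hand_eye' in s:
        T=np.eye(4);T[:3,:3]=R(o['orientation']);T[:3,3]=o['tool_pos'];T=T@s['hand_eye'];return T[:3,:3],T[:3,3]
    return R(s['orientation']),np.array(s['position'])
def unproj(s,px,z,o=None):
    Rc,p=campose(s,o);px=np.atleast_2d(np.array(px,float));K=s['mtx']
    d=np.c_[(px[:,0]-K[0,2])/K[0,0],-(px[:,1]-K[1,2])/K[1,1],-np.ones(len(px))]@Rc.T
    return p+d*((z-p[2])/d[:,2])[:,None]
def proj(s,P,o=None):
    Rc,p=campose(s,o);c=(np.atleast_2d(P)-p)@Rc;K=s['mtx']
    return np.c_[K[0,0]*c[:,0]/-c[:,2]+K[0,2],K[1,1]*-c[:,1]/-c[:,2]+K[1,2]]
E
cat > m.py <<'E'
from plant import ctrl
from h import *
s=ctrl.snapshot("top");im=s["image"];hsv=cv2.cvtColor(im,cv2.COLOR_RGB2HSV)
def big(m,near):
    n,l,st,c=cv2.connectedComponentsWithStats(m.astype(np.uint8));i=1+np.argmin([np.hypot(*(c[k]-near))-0.0*st[k,4]+(1e3 if st[k,4]<60 else 0) for k in range(1,n)])
    return (l==i).astype(np.uint8)
def rep(name,m,z):
    cs,_=cv2.findContours(m,0,2);c=max(cs,key=cv2.contourArea);r=cv2.minAreaRect(c);b=cv2.boxPoints(r);W=unproj(s,b,z)
    W2=unproj(s,c[:,0,:],z)[:,:2].astype(np.float32);rr=cv2.minAreaRect((W2*1000));print(name,m.sum(),np.round(rr[0],1),np.round(rr[1],1),round(rr[2],1),"corners px",b.round(0).tolist())
    return cv2.boxPoints(rr)
H,S,V=[hsv[:,:,i].astype(int) for i in range(3)]
g=big((H>45)&(H<75)&(S>120)&(V>90),(245,190));rep("green",g,.038)
g=cv2.morphologyEx(g,cv2.MORPH_CLOSE,np.ones((5,5)))
b=big((H>105)&(H<130)&(S>120)&(V>70),(210,197));rep("blue",b,.038)
p=big((S<50)&(V>150)&(np.arange(420)[:,None]>145),(248,170));p=cv2.morphologyEx(p,3,np.ones((25,25)));print(rep("plate",p,.035))
y=big((H>15)&(H<32)&(S>150)&(V>110),(377,228));y=cv2.morphologyEx(y,3,np.ones((25,25)));rep("foot",y,.008)
k=big((V<60)&(np.abs(np.arange(560)-379)<16)&(np.abs(np.arange(420)[:,None]-227)<18),(379,227));rep("block",k,.045)
c=cv2.resize(im[140:300,140:420],None,fx=2.8,fy=2.8,interpolation=2);cv2.imwrite("pics/crop0.png",c[:,:,::-1])
E
python3 m.py
```

```text
green 588 [598.8 103.3] [105.3  45.9] 5.4 corners px [[234.0, 170.0], [252.0, 168.0], [256.0, 210.0], [238.0, 212.0]]
blue 609 [586.  189.8] [105.1  45.2] 8.2 corners px [[198.0, 176.0], [216.0, 174.0], [222.0, 215.0], [203.0, 218.0]]
plate 8052 [595.5  98.3] [163.7 302.2] 5.2 corners px [[182.0, 165.0], [306.0, 154.0], [312.0, 219.0], [188.0, 231.0]]
[[500.44455  241.46358 ]
 [527.607    -59.501335]
 [690.6356   -44.787766]
 [663.4732   256.17715 ]]
foot 2077 [ 505.2 -221.5] [ 93.1 141.4] 74.6 corners px [[351.0, 252.0], [365.0, 197.0], [401.0, 206.0], [388.0, 261.0]]
block 272 [ 503.6 -219. ] [35.9 44.3] 75.4 corners px [[369.0, 235.0], [374.0, 217.0], [388.0, 221.0], [384.0, 238.0]]
```

View pics/crop0.png

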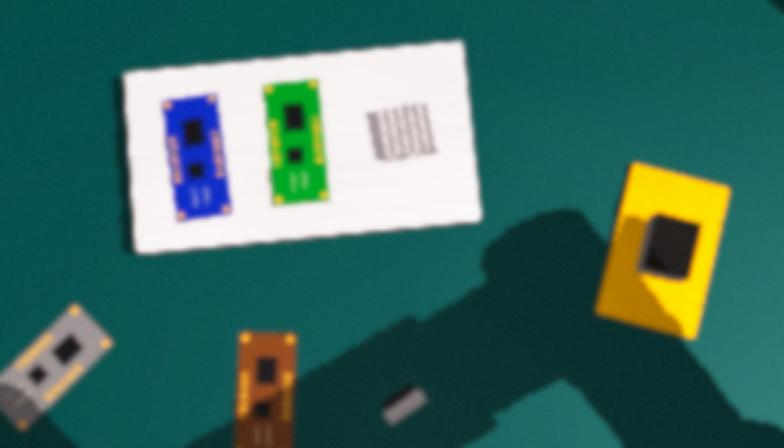

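```bash
cat > go.py <<'E'
import sys
from plant import ctrl
from h import *
def go(x,y,z,yaw=None):
    o=ctrl.get_obs();y0=o['orientation'][2]
    d=0 if yaw is None else (yaw-y0+180)%360-180
    yw=y0+d; Rt=R([180,0,yw]); v=Rt.T@(np.array([x,y,z])-o['tool_pos'])*100
    print("t",round(o['clock'],2),"pos",o['tool_pos'].round(4),"rpy",o['orientation'].round(2),"F",o['force'].round(1),"open",round(o['opening'],4))
    print("roll total rad",round(-np.radians(d),4),"then shift cm",v.round(2))
if __name__=="__main__": go(*map(float,sys.argv[1:]))
E
python3 go.py 0.56 0.10 0.25 -174.6
python3 - <<'E'
from plant import ctrl
s=ctrl.snapshot("wrist");print(s["hand_eye"].round(3),s["mtx"].round(1))
E
```

```text
t 0.55 pos [ 0.2414 -0.6303  0.2033] rpy [ 180.     -0.   -159.04] F [-0.2 -1.1  0.7] open 0.0875
roll total rad 0.2716 then shift cm [-38.59  69.71  -4.67]
[[ 0.001  0.97   0.244  0.063]
 [ 1.    -0.001 -0.001  0.   ]
 [-0.001  0.244 -0.97  -0.182]
 [ 0.     0.     0.     1.   ]] [[373.5   0.  277.7]
 [  0.  373.5 208.9]
 [  0.    0.    1. ]]
```

Request:
jog_arm:
  commands:
    - {"roll": 0.136,"z": -1.5}
    - {"roll": 0.136,"z": -1.5}
    - {"x": -2.2,"y": 4,"z": -0.1}
    - {"x": -2.2,"y": 4,"z": -0.1}
    - {"x": -2.2,"y": 4,"z": -0.1}
    - {"x": -2.2,"y": 4,"z": -0.1}
    - {"x": -2.2,"y": 4,"z": -0.1}
    - {"x": -2.2,"y": 4,"z": -0.1}
    - {"x": -2.2,"y": 4,"z": -0.1}
    - {"x": -2.2,"y": 4,"z": -0.1}
    - {"x": -2.2,"y": 4,"z": -0.1}
    - {"x": -2.2,"y": 4,"z": -0.1}
  gripper: 0

```text
validation failed for argument at $.co...
```

```bash
python3 go.py 0.56 0.10 0.25 -174.6
```

```text
t 0.6 pos [ 0.2414 -0.6303  0.2033] rpy [-180.     -0.   -159.04] F [-0.8 -0.7 -0.1] open 0.0876
roll total rad 0.2715 then shift cm [-38.59  69.71  -4.67]
```

Request:
jog_arm:
  commands:
    - {"x": 0,"y": 0,"z": -1.5,"roll": 0.136}
    - {"x": 0,"y": 0,"z": -1.5,"roll": 0.136}
    - {"x": -2.2,"y": 4,"z": -0.1,"roll": 0}
    - {"x": -2.2,"y": 4,"z": -0.1,"roll": 0}
    - {"x": -2.2,"y": 4,"z": -0.1,"roll": 0}
    - {"x": -2.2,"y": 4,"z": -0.1,"roll": 0}
    - {"x": -2.2,"y": 4,"z": -0.1,"roll": 0}
    - {"x": -2.2,"y": 4,"z": -0.1,"roll": 0}
    - {"x": -2.2,"y": 4,"z": -0.1,"roll": 0}
    - {"x": -2.2,"y": 4,"z": -0.1,"roll": 0}
    - {"x": -2.2,"y": 4,"z": -0.1,"roll": 0}
    - {"x": -2.2,"y": 4,"z": -0.1,"roll": 0}
  gripper: 0

```text
clock: 1.8
tool_pos: [0.4234, -0.2097, 0.2438]
orientation: [-180.0, 0.1, -174.6]
force: [1.1, -0.7, 0.2]
opening: 0.0013
```

```bash
python3 go.py 0.56 0.10 0.25 -174.6
```

```text
t 1.8 pos [ 0.4234 -0.2097  0.2438] rpy [-1.7999e+02  7.0000e-02 -1.7462e+02] F [ 1.1 -0.7  0.2] open 0.0013
roll total rad -0.0004 then shift cm [-16.51  29.55  -0.62]
```

Request:
jog_arm:
  commands:
    - {"x": -2.2,"y": 4,"z": 0,"roll": 0}
    - {"x": -2.2,"y": 4,"z": 0,"roll": 0}
    - {"x": -2.2,"y": 4,"z": 0,"roll": 0}
    - {"x": -2.2,"y": 4,"z": 0,"roll": 0}
    - {"x": -2.2,"y": 4,"z": 0,"roll": 0}
    - {"x": -2.2,"y": 4,"z": 0,"roll": 0}
    - {"x": -2.2,"y": 4,"z": 0,"roll": 0}
    - {"x": 0,"y": 0,"z": 0,"roll": 0}
    - {"x": 0,"y": 0,"z": 0,"roll": 0}

```text
clock: 2.7
tool_pos: [0.5501, 0.0826, 0.2428]
orientation: [-180.0, -0.1, -174.5]
force: [0.3, -0.5, -0.6]
opening: 0.0006
```

```bash
cat > w.py <<'E'
import sys
from plant import ctrl
from h import *
n=sys.argv[1]
o=ctrl.get_obs();s=ctrl.snapshot("wrist");im=s["image"];cv2.imwrite(f"pics/{n}.png",im[:,:,::-1])
import pickle;pickle.dump((s,o),open(n+".pkl","wb"))
print(o['clock'],o['tool_pos'],o['orientation'])
hsv=cv2.cvtColor(im,cv2.COLOR_RGB2HSV);H,S,V=[hsv[:,:,i].astype(int) for i in range(3)]
def rep(name,m,z,k=9):
    m=cv2.morphologyEx(m.astype(np.uint8),3,np.ones((k,k)));cs,_=cv2.findContours(m,0,1)
    if not cs: return
    c=max(cs,key=cv2.contourArea);W=unproj(s,c[:,0,:],z,o)[:,:2]*1000
    r=cv2.minAreaRect(W.astype(np.float32));b=cv2.boundingRect(c);print(name,"c",np.round(r[0],1),"size",np.round(r[1],1),"ang",round(r[2],1),"bbox",b)
rep("green",(H>45)&(H<75)&(S>120)&(V>70),.038)
rep("blue",(H>105)&(H<130)&(S>120)&(V>60),.038)
E
python3 w.py w1;python3 go.py 0.56 0.10 0.25 -174.6
```

```text
2.7 [0.55007295 0.08262871 0.24278678] [-1.79980354e+02 -5.22097642e-02 -1.74522769e+02]
green c [596.2 104.4] size [99.7 48.6] ang 5.3 bbox (270, 176, 47, 90)
blue c [564.1 188.2] size [61.7 49.4] ang 8.3 bbox (351, 171, 48, 57)
t 2.75 pos [0.5498 0.0818 0.243 ] rpy [-1.7999e+02 -4.0000e-02 -1.7458e+02] F [-0.7 -0.2 -0.8] open 0.0003
roll total rad 0.0003 then shift cm [-1.19  1.72 -0.7 ]
```

View pics/w1.png

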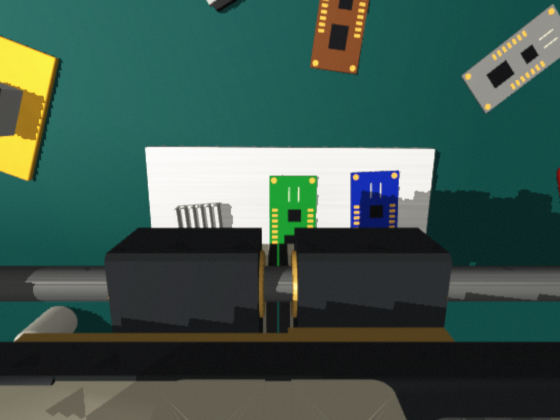

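The wrist view shows the green board (270–317, 176–) between the heatsink (205,215) and the blue board (375,200). The plate's front edge is at row about 149. This is the right board. Next I measure the edges.

```bash
python3 - <<'E'
from h import *;import pickle
s,o=pickle.load(open("w1.pkl","rb"))
im=s["image"];g=cv2.cvtColor(im,cv2.COLOR_RGB2GRAY).astype(int)
P=[]
for c in list(range(160,425,5)):
    col=g[130:165,c];r=130+np.argmax(np.diff(col));P.append((c,r+1))
W=unproj(s,P,.035,o);f=np.polyfit(W[:,1],W[:,0],1);print("edge x=",f,"yaw",-np.degrees(np.arctan(f[0])))
print("edge ends",unproj(s,[(146,149),(435,149)],.035,o))
hsv=cv2.cvtColor(im,cv2.COLOR_RGB2HSV);m=(hsv[:,:,0]>45)&(hsv[:,:,0]<75)&(hsv[:,:,1]>120)&(hsv[:,:,2]>70)
for r in (185,205,220):
    c=np.where(m[r,255:335])[0]+255;print(r,unproj(s,[(c[0],r),(c[-1]+1,r)],.038,o)[:,:2].round(4).tolist())
for c in (280,293,306):
    r=np.where(m[:,c])[0][0];print(c,r,unproj(s,[(c,r)],.038,o)[:,:2].round(4))
y=(hsv[:,:,0]>15)&(hsv[:,:,0]<32)&(hsv[:,:,1]>150);
E
```

```text
edge x= [-0.0904564   0.52667757] yaw 5.168703160670724
edge ends [[ 0.53388287 -0.05450814  0.035     ]
 [ 0.50494923  0.24284797  0.035     ]]
185 [[0.5585, 0.0765], [0.5537, 0.1257]]
205 [[0.58, 0.0785], [0.5753, 0.1272]]
220 [[0.5965, 0.08], [0.5917, 0.1293]]
280 176 [[0.548 0.086]]
293 176 [[0.5467 0.0995]]
306 176 [[0.5454 0.1131]]
```

```bash
python3 go.py 0.63 0.107 0.055
```

```text
t 2.75 pos [0.5498 0.0818 0.243 ] rpy [-1.7999e+02 -4.0000e-02 -1.7458e+02] F [-0.7 -0.2 -0.8] open 0.0003
roll total rad -0.0 then shift cm [-8.22  1.75 18.8 ]
```

Request:
jog_arm:
  commands:
    - {"x": -2,"y": 0.45,"z": 2,"roll": 0}
    - {"x": -2,"y": 0.4,"z": 2,"roll": 0}
    - {"x": -2,"y": 0.4,"z": 3,"roll": 0}
    - {"x": -2,"y": 0.4,"z": 3,"roll": 0}
    - {"x": -0.2,"y": 0.1,"z": 3,"roll": 0}
    - {"x": 0,"y": 0,"z": 3,"roll": 0}
    - {"x": 0,"y": 0,"z": 2,"roll": 0}
    - {"x": 0,"y": 0,"z": 0.8,"roll": 0}
    - {"x": 0,"y": 0,"z": 0,"roll": 0}
    - {"x": 0,"y": 0,"z": 0,"roll": 0}

```text
clock: 3.75
tool_pos: [0.6308, 0.1065, 0.0567]
orientation: [180.0, 0.1, -174.6]
force: [0.3, 0.3, 0.3]
opening: 0.0007
```

```bash
python3 go.py 0.63 0.107 0.04; python3 w.py w2
```

```text
t 3.75 pos [0.6308 0.1065 0.0567] rpy [ 1.7998e+02  1.0000e-01 -1.7465e+02] F [0.3 0.3 0.3] open 0.0007
roll total rad -0.0 then shift cm [0.08 0.06 1.67]
3.75 [0.63083942 0.10650904 0.0566921 ] [ 1.79983202e+02  1.01976377e-01 -1.74645187e+02]
green c [587.4 102.9] size [82.4 49.7] ang 5.5 bbox (228, 71, 98, 157)
blue c [587.9 191. ] size [109.6  50.5] ang 8.2 bbox (392, 59, 104, 205)
```

View pics/w2.png

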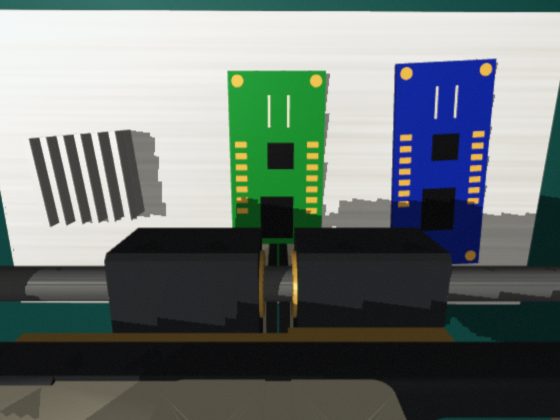

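The wrist view shows the closed fingers (column 278) centred over the green board (columns 228–326). The near end is at row 71, behind the plate edge at row about 12. Next I press down.

Request:
jog_arm:
  commands:
    - {"x": 0,"y": 0,"z": 0.8,"roll": 0}
    - {"x": 0,"y": 0,"z": 0.8,"roll": 0}
    - {"x": 0,"y": 0,"z": 0.1,"roll": 0}
    - {"x": 0,"y": 0,"z": 0.1,"roll": 0}
    - {"x": 0,"y": 0,"z": 0,"roll": 0}
    - {"x": 0,"y": 0,"z": 0,"roll": 0}

```text
clock: 4.4
tool_pos: [0.6302, 0.1069, 0.0374]
orientation: [180.0, 0.0, -174.6]
force: [-1.0, 0.4, -0.1]
opening: 0.0005
```

Request:
jog_arm:
  commands:
    - {"x": 0,"y": 0,"z": 0.1,"roll": 0}
    - {"x": 0,"y": 0,"z": 0,"roll": 0}

```text
clock: 4.6
tool_pos: [0.6301, 0.1068, 0.0363]
orientation: [180.0, 0.0, -174.6]
force: [-0.8, 0.2, 0.1]
opening: 0.0005
```

Request:
jog_arm:
  commands:
    - {"x": 0,"y": 0,"z": 0.1,"roll": 0}
    - {"x": 0,"y": 0,"z": 0,"roll": 0}

```text
clock: 4.8
tool_pos: [0.63, 0.1068, 0.0352]
orientation: [-180.0, -0.0, -174.6]
force: [-0.7, -0.9, 0.3]
opening: 0.0005
```

Request:
jog_arm:
  commands:
    - {"x": 0,"y": 0,"z": 0.1,"roll": 0}
    - {"x": 0,"y": 0,"z": 0,"roll": 0}

```text
clock: 5.0
tool_pos: [0.63, 0.1068, 0.0341]
orientation: [-180.0, -0.0, -174.6]
force: [-0.1, -0.5, -0.1]
opening: 0.0006
```

```bash
python3 w.py w3; python3 - <<'E'
from plant import ctrl
import cv2
s=ctrl.snapshot("scene");cv2.imwrite("pics/s1.png",cv2.resize(s["image"][140:320,220:460],None,fx=3,fy=3)[:,:,::-1])
E
```

```text
5.0 [0.63000352 0.10680619 0.03412557] [-1.79999444e+02 -9.71106924e-03 -1.74630274e+02]
green c [583.3 102.5] size [74.4 49.7] ang 5.5 bbox (221, 67, 110, 160)
blue c [583.6 190.3] size [101.   50.6] ang 8.2 bbox (405, 54, 119, 212)
```

View pics/s1.png

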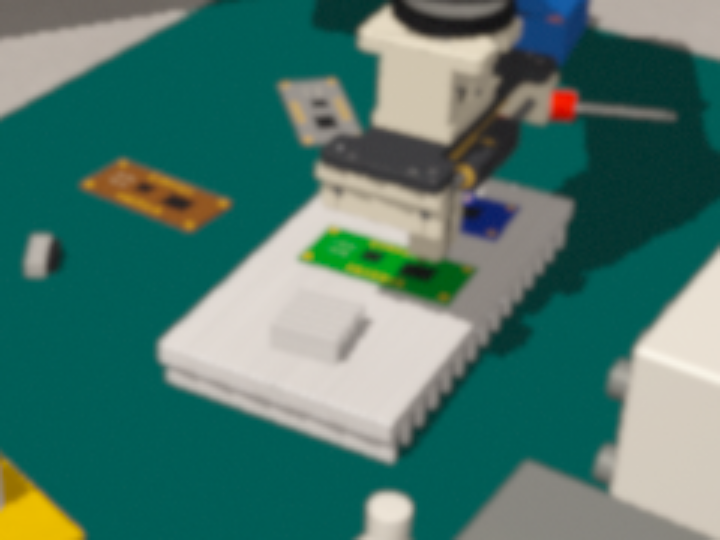

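View pics/w3.png

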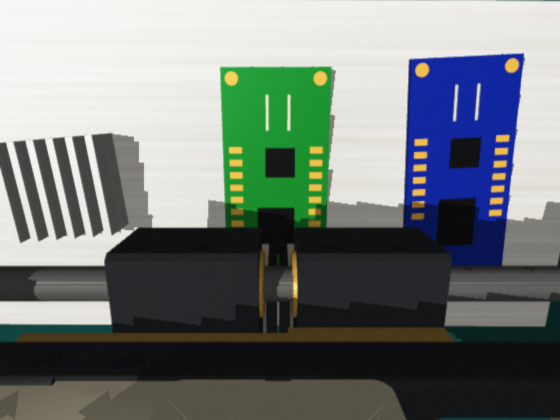

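The scene view shows the fingertips just above or on the rear of the board. There is no contact force yet, so I continue in 1 mm steps.

Request:
jog_arm:
  commands:
    - {"x": 0,"y": 0,"z": 0.1,"roll": 0}
    - {"x": 0,"y": 0,"z": 0,"roll": 0}

```text
clock: 5.3
tool_pos: [0.63, 0.1068, 0.0331]
orientation: [-180.0, -0.0, -174.6]
force: [-0.6, 0.9, -0.9]
opening: 0.0007
```

Request:
jog_arm:
  commands:
    - {"x": 0,"y": 0,"z": 0.1,"roll": 0}
    - {"x": 0,"y": 0,"z": 0,"roll": 0}

```text
clock: 5.5
tool_pos: [0.63, 0.1068, 0.0321]
orientation: [-180.0, -0.0, -174.6]
force: [-0.2, -0.7, -0.1]
opening: 0.0009
```

```bash
python3 - <<'E'
from plant import ctrl
o=ctrl.get_obs()
for k in ("tau","moment","force","tool_pos","joint_pos"):print(k,o[k].round(3))
E
```

```text
tau [ 8.0000e-03 -5.9226e+01  2.3336e+01  5.5400e+00 -5.6000e-02  0.0000e+00]
moment [0.031 0.009 0.015]
force [-0.235 -0.714 -0.136]
tool_pos [0.63  0.107 0.032]
joint_pos [ 2.70840e+01  2.58290e+01 -1.56170e+01 -3.00000e-03 -4.85670e+01
 -1.11713e+02]
```

Request:
jog_arm:
  commands:
    - {"x": 0,"y": 0,"z": 0.1,"roll": 0}
    - {"x": 0,"y": 0,"z": 0,"roll": 0}

```text
clock: 5.7
tool_pos: [0.63, 0.1068, 0.0311]
orientation: [-180.0, -0.0, -174.6]
force: [0.4, -0.2, 0.3]
opening: 0.0004
```

```bash
python3 - <<'E'
from plant import ctrl
o=ctrl.get_obs()
for k in ("tau","moment","force","tool_pos","joint_pos"):print(k,o[k].round(3))
E
```

```text
tau [ 8.0000e-03 -5.9263e+01  2.3293e+01  5.5300e+00 -5.5000e-02  0.0000e+00]
moment [-0.028  0.049 -0.009]
force [ 0.394 -0.22   0.259]
tool_pos [0.63  0.107 0.031]
joint_pos [ 2.70860e+01  2.58930e+01 -1.56660e+01 -4.00000e-03 -4.84540e+01
 -1.11714e+02]
```

Request:
jog_arm:
  commands:
    - {"x": 0,"y": 0,"z": 0.1,"roll": 0}
    - {"x": 0,"y": 0,"z": 0,"roll": 0}

```text
clock: 5.9
tool_pos: [0.63, 0.1068, 0.0301]
orientation: [-180.0, -0.0, -174.6]
force: [0.2, 0.9, 0.1]
opening: 0.0004
```

Request:
jog_arm:
  commands:
    - {"x": 0,"y": 0,"z": 0.1,"roll": 0}
    - {"x": 0,"y": 0,"z": 0,"roll": 0}

```text
clock: 6.1
tool_pos: [0.63, 0.1068, 0.0291]
orientation: [-180.0, -0.0, -174.6]
force: [0.2, -0.5, 0.0]
opening: 0.0003
```

```bash
python3 - <<'E'
from plant import ctrl
from h import *
o=ctrl.get_obs();s=ctrl.snapshot("scene");print(o['tool_pos'],proj(s,[o['tool_pos'],[.63,.107,.038]]))
im=s["image"];cv2.imwrite("pics/s2.png",cv2.resize(im[190:250,315:405],None,fx=8,fy=8,interpolation=2)[:,:,::-1])
E
```

```text
[0.63000977 0.10676741 0.02911879] [[362.5596093  234.27275499]
 [362.93218454 230.4788577 ]]
```

View pics/s2.png

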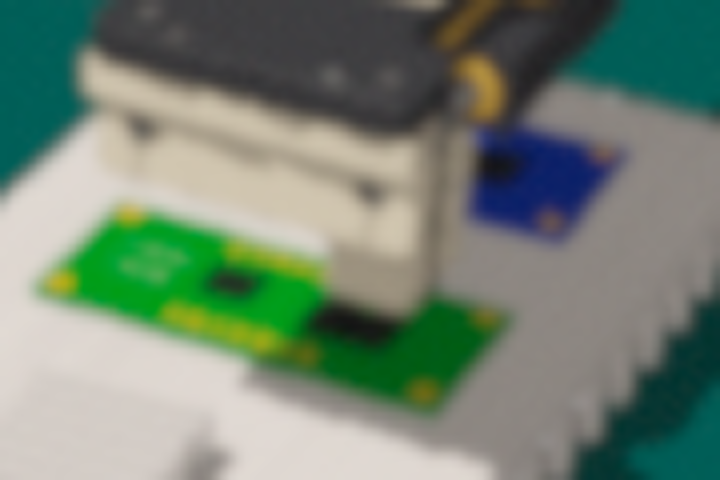

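The tip appears at scene (364,230). The reported TCP projects to row 234, so the closed tip sits about 9 mm short of the reported TCP and contact should come soon.

Request:
jog_arm:
  commands:
    - {"x": 0,"y": 0,"z": 0.1,"roll": 0}
    - {"x": 0,"y": 0,"z": 0,"roll": 0}

```text
clock: 6.35
tool_pos: [0.63, 0.1068, 0.0281]
orientation: [-180.0, -0.0, -174.6]
force: [0.1, 0.2, -0.2]
opening: 0.0007
```

Request:
jog_arm:
  commands:
    - {"x": 0,"y": 0,"z": 0.1,"roll": 0}
    - {"x": 0,"y": 0,"z": 0,"roll": 0}

```text
clock: 6.55
tool_pos: [0.63, 0.1068, 0.0271]
orientation: [-180.0, -0.0, -174.6]
force: [0.1, 0.5, -0.5]
opening: 0.0003
```

Request:
jog_arm:
  commands:
    - {"x": 0,"y": 0,"z": 0.1,"roll": 0}
    - {"x": 0,"y": 0,"z": 0,"roll": 0}

```text
clock: 6.75
tool_pos: [0.63, 0.1068, 0.0261]
orientation: [-180.0, -0.0, -174.6]
force: [-0.1, -0.2, 0.2]
opening: 0.0003
```

Request:
jog_arm:
  commands:
    - {"x": 0,"y": 0,"z": 0.1,"roll": 0}
    - {"x": 0,"y": 0,"z": 0,"roll": 0}

```text
clock: 6.95
tool_pos: [0.63, 0.1068, 0.0251]
orientation: [-180.0, -0.0, -174.6]
force: [-1.0, 0.6, 0.5]
opening: 0.0002
```

```bash
python3 - <<'E'
from plant import ctrl
from h import *
o=ctrl.get_obs();s=ctrl.snapshot("scene")
im=s["image"];cv2.imwrite("pics/s3.png",cv2.resize(im[190:250,315:405],None,fx=8,fy=8,interpolation=2)[:,:,::-1])
E
```

```text
(no output)
```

View pics/s3.png

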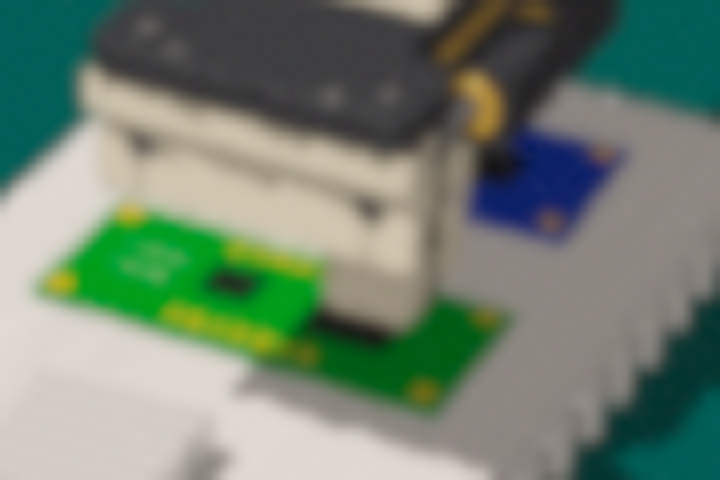

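Request:
jog_arm:
  commands:
    - {"x": 0,"y": 0,"z": 0.1,"roll": 0}
    - {"x": 0,"y": 0,"z": 0,"roll": 0}

```text
clock: 7.2
tool_pos: [0.63, 0.1068, 0.0242]
orientation: [180.0, -0.0, -174.6]
force: [-0.3, 0.2, 0.4]
opening: 0.0004
```

Request:
jog_arm:
  commands:
    - {"x": 0,"y": 0,"z": 0.1,"roll": 0}
    - {"x": 0,"y": 0,"z": 0,"roll": 0}

```text
clock: 7.4
tool_pos: [0.63, 0.1068, 0.0231]
orientation: [-180.0, -0.0, -174.6]
force: [-0.5, -0.4, 0.1]
opening: 0.0003
```

```bash
python3 - <<'E'
from plant import ctrl
from h import *
o=ctrl.get_obs();s=ctrl.snapshot("scene")
for z in (.038,.048):print(z,proj(s,[[.6395,.0968,z],[.6395,.0868,z],[.6205,.0868,z],[.6205,.0968,z]]).round(1).tolist())
im=s["image"];cv2.imwrite("pics/s4.png",cv2.resize(im[190:250,315:405],None,fx=8,fy=8,interpolation=2)[:,:,::-1])
E
```

```text
0.038 [[364.6, 234.3], [362.1, 236.6], [353.6, 233.5], [356.2, 231.2]]
0.048 [[365.0, 230.0], [362.4, 232.3], [353.9, 229.2], [356.5, 227.0]]
```

View pics/s4.png

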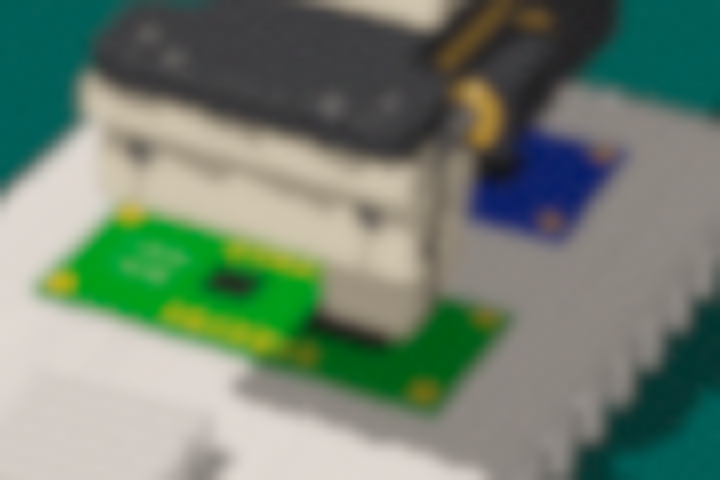

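Request:
jog_arm:
  commands:
    - {"x": 0,"y": 0,"z": 0.1,"roll": 0}
    - {"x": 0,"y": 0,"z": 0,"roll": 0}

```text
clock: 7.65
tool_pos: [0.63, 0.1068, 0.0221]
orientation: [-180.0, -0.0, -174.6]
force: [0.2, 0.3, -0.2]
opening: 0.0003
```

Request:
jog_arm:
  commands:
    - {"x": 0,"y": 0,"z": 0.1,"roll": 0}
    - {"x": 0,"y": 0,"z": 0,"roll": 0}

```text
clock: 7.85
tool_pos: [0.63, 0.1068, 0.0211]
orientation: [-180.0, -0.0, -174.6]
force: [0.1, 1.1, 0.5]
opening: 0.0005
```

Request:
jog_arm:
  commands:
    - {"x": 0,"y": 0,"z": 0.1,"roll": 0}
    - {"x": 0,"y": 0,"z": 0,"roll": 0}

```text
clock: 8.05
tool_pos: [0.63, 0.1068, 0.0201]
orientation: [-180.0, -0.0, -174.6]
force: [0.0, -0.6, 0.1]
opening: 0.0003
```

Request:
jog_arm:
  commands:
    - {"x": 0,"y": 0,"z": 0.1,"roll": 0}
    - {"x": 0,"y": 0,"z": 0,"roll": 0}

```text
clock: 8.25
tool_pos: [0.63, 0.1068, 0.0191]
orientation: [-180.0, -0.0, -174.6]
force: [0.7, 0.2, 0.7]
opening: 0.0002
```

```bash
python3 - <<'E'
from plant import ctrl
from h import *
o=ctrl.get_obs();s=ctrl.snapshot("scene")
im=s["image"];cv2.imwrite("pics/s5.png",cv2.resize(im[190:250,315:405],None,fx=8,fy=8,interpolation=2)[:,:,::-1])
E
```

```text
(no output)
```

View pics/s5.png

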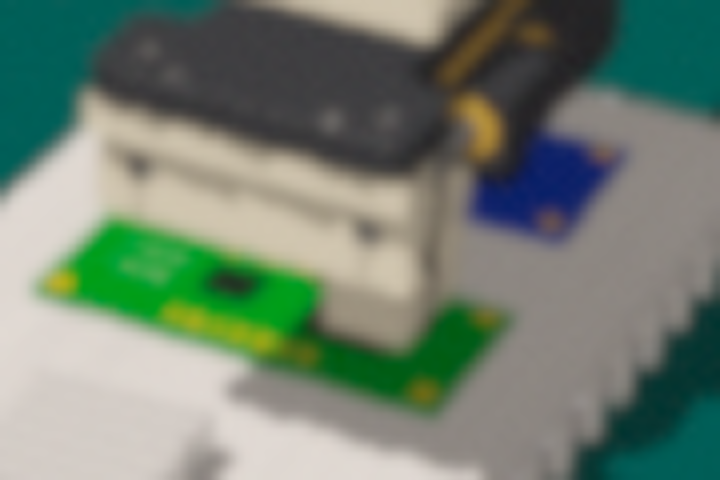

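Request:
jog_arm:
  commands:
    - {"x": 0,"y": 0,"z": 0.05,"roll": 0}
    - {"x": 0,"y": 0,"z": 0,"roll": 0}

```text
clock: 8.5
tool_pos: [0.6301, 0.1068, 0.0187]
orientation: [-180.0, -0.0, -174.6]
force: [-0.1, -0.2, 0.6]
opening: 0.0003
```

Request:
jog_arm:
  commands:
    - {"x": 0,"y": 0,"z": 0.05,"roll": 0}
    - {"x": 0,"y": 0,"z": 0,"roll": 0}

```text
clock: 8.7
tool_pos: [0.6301, 0.1068, 0.0182]
orientation: [-180.0, -0.0, -174.6]
force: [-1.0, 0.0, 0.3]
opening: 0.0006
```

Request:
jog_arm:
  commands:
    - {"x": 0,"y": 0,"z": 0.05,"roll": 0}
    - {"x": 0,"y": 0,"z": 0,"roll": 0}

```text
clock: 8.9
tool_pos: [0.63, 0.1068, 0.0177]
orientation: [-180.0, -0.0, -174.6]
force: [0.6, -1.0, -0.4]
opening: 0.0002
```

```bash
python3 - <<'E'
from plant import ctrl
from h import *
o=ctrl.get_obs();s=ctrl.snapshot("scene")
Rt=R(o['orientation']);t=o['tool_pos']
f=3
im=cv2.resize(s["image"][120:300,240:440],None,fx=4,fy=4,interpolation=2)[:,:,::-1].copy()
def box(hx,hy,z0,z1,col):
    c=np.array([[a*hx,b*hy,z] for z in(z0,z1) for a,b in((-1,-1),(1,-1),(1,1),(-1,1))]);p=(proj(s,c@Rt.T+t)-[240,120])*4
    for i,j in [(0,1),(1,2),(2,3),(3,0),(4,5),(5,6),(6,7),(7,4),(0,4),(1,5),(2,6),(3,7)]: cv2.line(im,tuple(int(v) for v in p[i]),tuple(int(v) for v in p[j]),col,1)
box(.039,.0965,-.066,-.1,(0,0,255)); box(.0095,.012,0,-.03,(255,0,255))
cv2.imwrite("pics/s6.png",im)
E
python3 w.py w4
```

```text
8.95 [0.63005253 0.10677603 0.01771537] [-1.79999213e+02 -4.88799949e-03 -1.74630023e+02]
green c [580.9 102.2] size [69.4 49.8] ang 5.5 bbox (214, 62, 123, 165)
blue c [580.2 189.7] size [94.4 50.8] ang 8.2 bbox (417, 47, 133, 219)
```

View pics/s6.png

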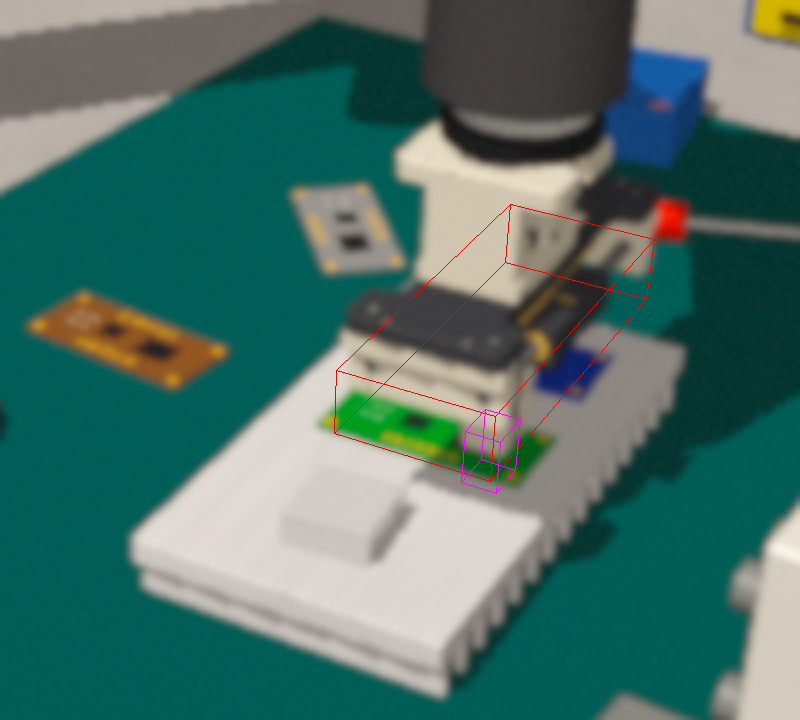

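View pics/w4.png

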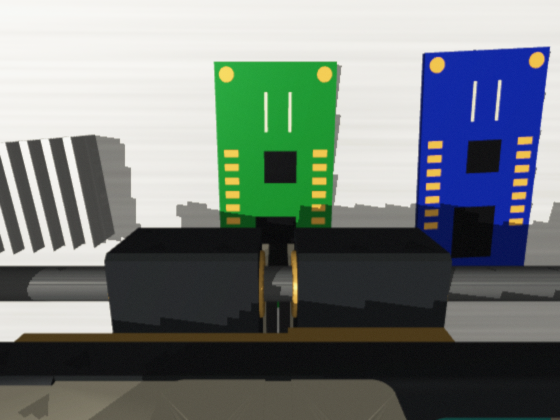

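The tip is 15–20 mm above the reported TCP, because the linkage retracts when closed. The body still has clearance over the heatsink, so I continue the stepwise descent.

Request:
jog_arm:
  commands:
    - {"x": 0,"y": 0,"z": 0.1,"roll": 0}
    - {"x": 0,"y": 0,"z": 0,"roll": 0}

```text
clock: 9.2
tool_pos: [0.63, 0.1068, 0.0166]
orientation: [-180.0, -0.0, -174.6]
force: [0.5, -0.6, -0.2]
opening: 0.0003
```

Request:
jog_arm:
  commands:
    - {"x": 0,"y": 0,"z": 0.1,"roll": 0}
    - {"x": 0,"y": 0,"z": 0,"roll": 0}

```text
clock: 9.4
tool_pos: [0.63, 0.1068, 0.0156]
orientation: [-180.0, -0.0, -174.6]
force: [0.1, 0.0, -0.4]
opening: 0.0008
```

Request:
jog_arm:
  commands:
    - {"x": 0,"y": 0,"z": 0.1,"roll": 0}
    - {"x": 0,"y": 0,"z": 0,"roll": 0}

```text
clock: 9.6
tool_pos: [0.6302, 0.1068, 0.0151]
orientation: [-180.0, 0.0, -174.6]
force: [-1.8, -0.4, 2.5]
opening: 0.0002
```

```bash
python3 - <<'E'
from plant import ctrl
from h import *
o=ctrl.get_obs();s=ctrl.snapshot("scene")
im=s["image"];cv2.imwrite("pics/s7.png",cv2.resize(im[190:250,315:405],None,fx=8,fy=8,interpolation=2)[:,:,::-1])
E
```

```text
(no output)
```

View pics/s7.png

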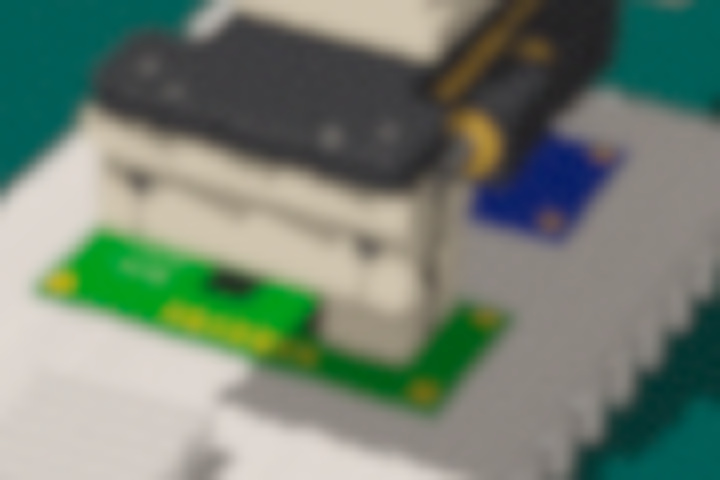

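Contact (2.5 N) came at a reported z of 0.015. I add a little more press.

Request:
jog_arm:
  commands:
    - {"x": 0,"y": 0,"z": 0.1,"roll": 0}
    - {"x": 0,"y": 0,"z": 0,"roll": 0}

```text
clock: 9.85
tool_pos: [0.6302, 0.1068, 0.015]
orientation: [-180.0, 0.0, -174.6]
force: [-4.6, -0.7, 11.4]
opening: 0.0004
```

Request:
jog_arm:
  commands:
    - {"x": 0.2,"y": 0,"z": 0,"roll": 0}
    - {"x": 0.4,"y": 0,"z": 0,"roll": 0}
    - {"x": 0.4,"y": 0,"z": 0,"roll": 0}
    - {"x": 0.4,"y": 0,"z": 0,"roll": 0}
    - {"x": 0.4,"y": 0,"z": 0,"roll": 0}
    - {"x": 0.2,"y": 0,"z": 0,"roll": 0}
    - {"x": 0,"y": 0,"z": 0,"roll": 0}

```text
clock: 10.55
tool_pos: [0.6118, 0.1056, 0.015]
orientation: [180.0, 0.2, -174.6]
force: [0.9, 0.3, 7.3]
opening: 0.0006
```

```bash
python3 w.py w5
```

```text
10.55 [0.61177657 0.10563252 0.01502829] [ 179.95296808    0.20988721 -174.58257058]
green c [562.1 100.9] size [68.6 49.8] ang 5.6 bbox (213, 61, 125, 166)
blue c [570.6 188.4] size [74.7 50.8] ang 8.2 bbox (416, 95, 130, 171)
```

View pics/w5.png

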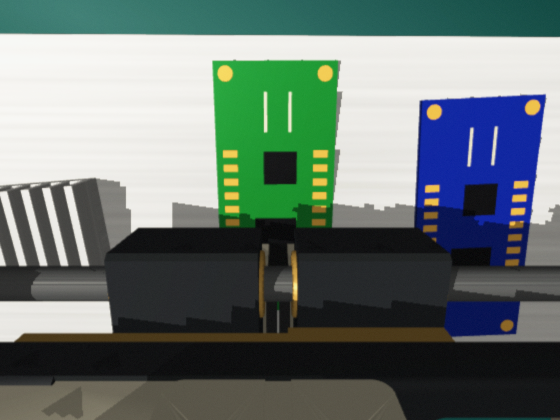

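The board follows the finger: its near end stays at row 61 while the plate edge is now at row 35. About 48 mm remain.

Request:
jog_arm:
  commands:
    - {"x": 0.2,"y": 0,"z": 0.03,"roll": 0}
    - {"x": 0.4,"y": 0,"z": 0,"roll": 0}
    - {"x": 0.4,"y": 0,"z": 0,"roll": 0}
    - {"x": 0.4,"y": 0,"z": 0,"roll": 0}
    - {"x": 0.4,"y": 0,"z": 0,"roll": 0}
    - {"x": 0.4,"y": 0,"z": 0,"roll": 0}
    - {"x": 0.4,"y": 0,"z": 0,"roll": 0}
    - {"x": 0.3,"y": 0,"z": 0,"roll": 0}
    - {"x": 0,"y": 0,"z": 0,"roll": 0}

```text
clock: 11.5
tool_pos: [0.5834, 0.1032, 0.015]
orientation: [179.9, 0.3, -174.6]
force: [1.8, 0.6, 8.0]
opening: 0.0004
```

```bash
python3 w.py w6
```

```text
11.5 [0.5833625  0.10318279 0.0150098 ] [ 179.93123801    0.26666198 -174.57223491]
green c [533.5  98.3] size [68.9 50.4] ang 5.5 bbox (212, 60, 126, 167)
blue c [556.3 186.4] size [46.3 50.7] ang 8.2 bbox (413, 164, 120, 102)
```

Request:
jog_arm:
  commands:
    - {"x": 0.2,"y": 0,"z": 0,"roll": 0}
    - {"x": 0.4,"y": 0,"z": 0,"roll": 0}
    - {"x": 0.4,"y": 0,"z": 0,"roll": 0}
    - {"x": 0.4,"y": 0,"z": 0,"roll": 0}
    - {"x": 0.4,"y": 0,"z": 0,"roll": 0}
    - {"x": 0.2,"y": 0,"z": 0,"roll": 0}
    - {"x": 0,"y": 0,"z": 0,"roll": 0}

```text
clock: 12.25
tool_pos: [0.5636, 0.1014, 0.015]
orientation: [179.9, 0.3, -174.6]
force: [1.9, 1.0, 8.3]
opening: 0.0004
```

```bash
python3 w.py w7
```

```text
12.25 [0.56357936 0.10135968 0.0149986 ] [ 179.92902403    0.27165095 -174.56669745]
green c [513.7  96.5] size [68.9 50.5] ang 5.5 bbox (212, 60, 126, 167)
blue c [546.2 184.9] size [26.8 50.7] ang 8.2 bbox (409, 209, 116, 57)
```

View pics/w7.png

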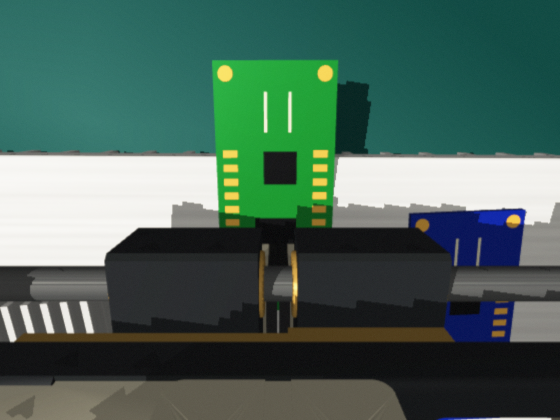

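Overhang is about 38 mm: near end at row 60, plate edge at row 153, board centre about 16 mm inside the edge. Next I lift and open, then check the true finger length when open.

Request:
jog_arm:
  commands:
    - {"x": 0,"y": 0,"z": -0.5,"roll": 0}
    - {"x": 0,"y": 0,"z": -2,"roll": 0}
    - {"x": 0,"y": 0,"z": -3,"roll": 0}
    - {"x": 0,"y": 0,"z": -3,"roll": 0}
    - {"x": 1,"y": 0,"z": -1,"roll": 0}
    - {"x": 0,"y": 0,"z": 0,"roll": 0}

```text
clock: 12.9
tool_pos: [0.5509, 0.0995, 0.1098]
orientation: [179.9, 0.1, -174.6]
force: [-0.1, -0.2, 0.4]
opening: 0.0002
```

Request:
jog_arm:
  commands:
    - {"x": 1.5,"y": 0,"z": 0,"roll": 0}
    - {"x": 2,"y": 0,"z": 0,"roll": 0}
    - {"x": 2,"y": 0,"z": 0,"roll": 0}
    - {"x": 0,"y": 0,"z": 0,"roll": 0}
    - {"x": 0,"y": 0,"z": 0,"roll": 0}
  gripper: 8.76

```text
clock: 13.4
tool_pos: [0.4961, 0.0941, 0.1077]
orientation: [-180.0, -0.1, -174.6]
force: [1.5, -0.3, 0.3]
opening: 0.0346
```

```bash
python3 w.py w8; python3 go.py .495 .0945 .06 -174.5; python3 - <<'E'
from plant import ctrl
from h import *
o=ctrl.get_obs();s=ctrl.snapshot("scene")
Rt=R(o['orientation']);t=o['tool_pos']
im=cv2.resize(s["image"][120:300,240:440],None,fx=4,fy=4,interpolation=2)[:,:,::-1].copy()
for k in range(0,81,10):
  for yy in (-.044,.044):
    p=(proj(s,[Rt@np.array([0.0095 if 0 else 0,yy,-k/1000])+t])[0]-[240,120])*4
    cv2.circle(im,tuple(int(v) for v in p),3,(0,0,255) if k%20==0 else (255,0,255),-1)
cv2.imwrite("pics/s8.png",im)
E
```

```text
13.4 [0.49610542 0.09406553 0.10766037] [-1.79974592e+02 -6.56709705e-02 -1.74604440e+02]
green c [508.7  96. ] size [59.3 50.9] ang 5.5 bbox (241, 185, 74, 82)
t 13.45 pos [0.4967 0.0942 0.1078] rpy [-1.7998e+02 -5.0000e-02 -1.7461e+02] F [ 0.5 -0.1  0.1] open 0.0388
roll total rad -0.0019 then shift cm [0.16 0.04 4.78]
```

View pics/w8.png

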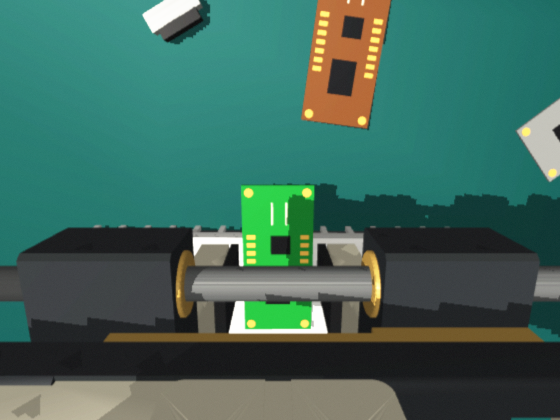

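View pics/s8.png

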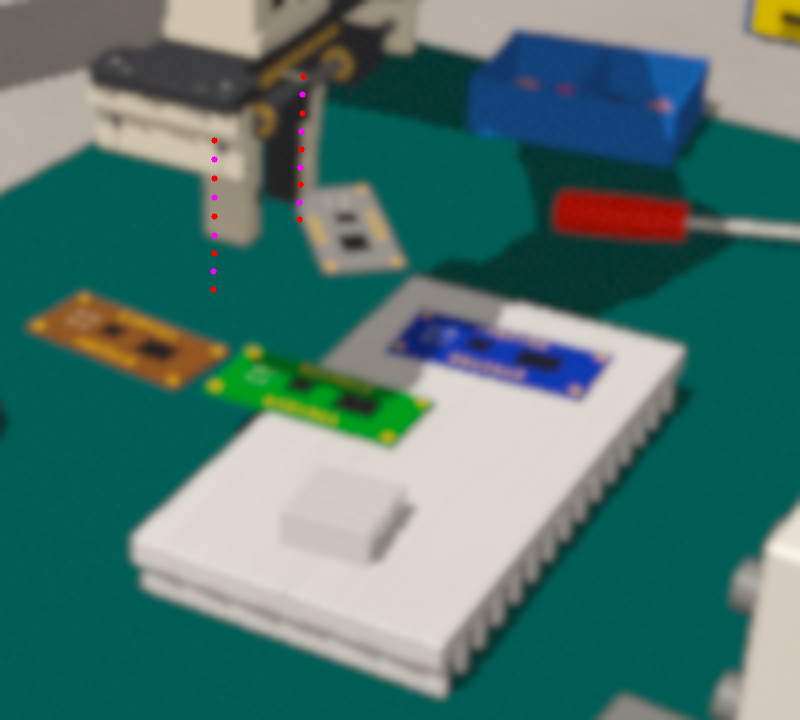

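The fingers sit about 23 mm behind the reported TCP whether open or shut, in agreement with the contact height, so I use tip = TCP + 23 mm. The jaws straddle the board laterally (finger gap centre column 278, board centre 277). I let the jaws open, then go down.

Request:
jog_arm:
  commands:
    - {"x": 0.15,"y": 0.05,"z": 1,"roll": 0}
    - {"x": 0,"y": 0,"z": 1,"roll": 0}
    - {"x": 0,"y": 0,"z": 0.5,"roll": 0}
    - {"x": 0,"y": 0,"z": 0.3,"roll": 0}
    - {"x": 0,"y": 0,"z": 0,"roll": 0}
    - {"x": 0,"y": 0,"z": 0,"roll": 0}

```text
clock: 14.1
tool_pos: [0.4953, 0.0947, 0.0805]
orientation: [-180.0, 0.0, -174.6]
force: [-0.2, -0.3, -0.1]
opening: 0.0861
```

```bash
python3 w.py w9; python3 go.py .495 .0945 .0 -174.5
```

```text
14.1 [0.4952891  0.09466793 0.0804903 ] [-1.79994136e+02  9.97401405e-04 -1.74620600e+02]
green c [502.4  95.6] size [47.5 50.6] ang 6.2 bbox (235, 193, 83, 74)
blue c [555.5 172.3] size [24.3 21.6] ang 8.8 bbox (367, 301, 33, 32)
t 14.15 pos [0.4954 0.0947 0.0807] rpy [ 1.8000e+02  2.0000e-02 -1.7462e+02] F [ 0.7 -0.3  0.6] open 0.0869
roll total rad -0.0021 then shift cm [ 0.04 -0.02  8.07]
```

View pics/w9.png

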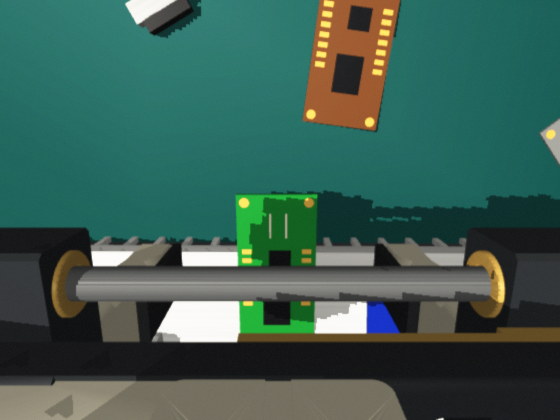

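Open jaws straddle the board (columns 235–318) with room to spare. Descending.

Request:
jog_arm:
  commands:
    - {"x": 0,"y": 0,"z": 1,"roll": 0}
    - {"x": 0,"y": 0,"z": 1.5,"roll": 0}
    - {"x": 0,"y": 0,"z": 1.5,"roll": 0}
    - {"x": 0,"y": 0,"z": 1.5,"roll": 0}
    - {"x": 0,"y": 0,"z": 1.5,"roll": 0}
    - {"x": 0,"y": 0,"z": 0.8,"roll": 0}
    - {"x": 0,"y": 0,"z": 0.2,"roll": 0}
    - {"x": 0,"y": 0,"z": 0,"roll": 0}

```text
clock: 14.95
tool_pos: [0.4952, 0.0946, 0.0004]
orientation: [-180.0, -0.0, -174.6]
force: [0.1, -0.4, -0.1]
opening: 0.0876
```

```bash
python3 w.py w10; python3 - <<'E'
from plant import ctrl
from h import *
o=ctrl.get_obs();s=ctrl.snapshot("scene");print(o['force'],o['opening'])
im=cv2.resize(s["image"][130:270,240:410],None,fx=4.5,fy=4.2,interpolation=2)[:,:,::-1].copy()
cv2.imwrite("pics/s10.png",im)
E
```

```text
14.95 [4.95168481e-01 9.46122743e-02 3.66330813e-04] [-1.79988173e+02 -1.36356378e-02 -1.74620120e+02]
green c [485.4  93.8] size [13.4 50.4] ang 5.4 bbox (214, 234, 124, 32)
blue c [560.4 177.7] size [1.1 4.2] ang 5.4 bbox (436, 417, 10, 3)
[0.30676449 0.24453251 0.130181  ] 0.08730314361399422
```

View pics/s10.png

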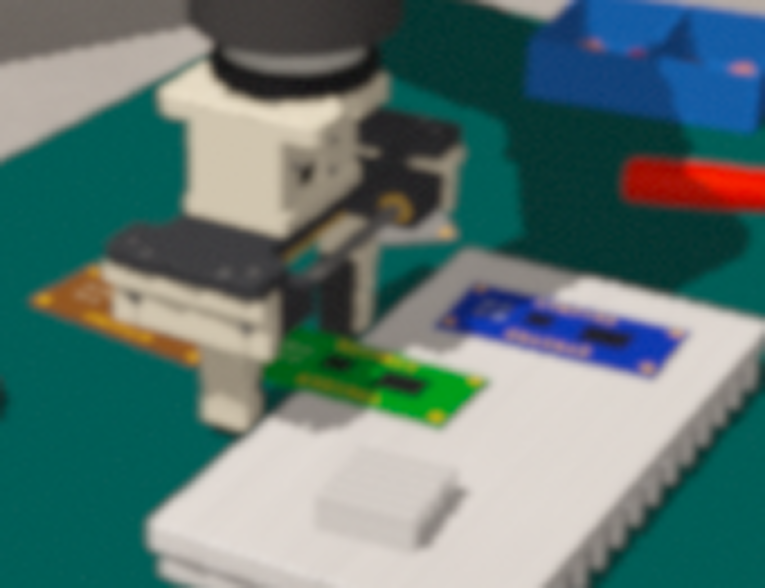

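View pics/w10.png

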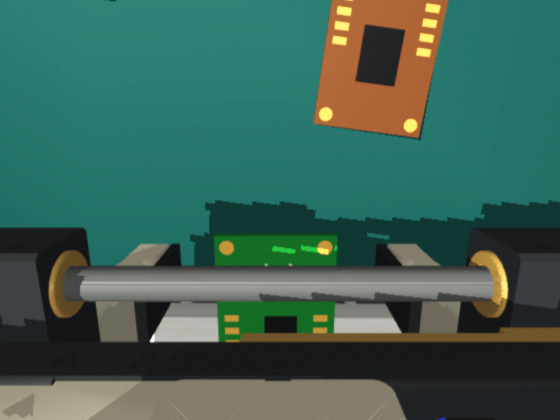

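The fingers stand either side of the overhang with the tips below board level. Closing.

Request:
jog_arm:
  commands:
    - {"x": 0,"y": 0,"z": 0,"roll": 0}
    - {"x": 0,"y": 0,"z": 0,"roll": 0}
    - {"x": 0,"y": 0,"z": 0,"roll": 0}
    - {"x": 0,"y": 0,"z": 0,"roll": 0}
    - {"x": 0,"y": 0,"z": 0,"roll": 0}
    - {"x": 0,"y": 0,"z": 0,"roll": 0}
    - {"x": 0,"y": 0,"z": 0,"roll": 0}
    - {"x": 0,"y": 0,"z": 0,"roll": 0}
    - {"x": 0,"y": 0,"z": 0,"roll": 0}
  gripper: 4

```text
clock: 15.95
tool_pos: [0.4952, 0.0946, 0.0005]
orientation: [180.0, 0.0, -174.6]
force: [-0.2, 0.5, 0.2]
opening: 0.049
```

Gripped (opening 49 mm). Lifting.

Request:
jog_arm:
  commands:
    - {"x": 0,"y": 0,"z": -0.3,"roll": 0}
    - {"x": 0,"y": 0,"z": -0.7,"roll": 0}
    - {"x": 0,"y": 0,"z": -1.5,"roll": 0}
    - {"x": 0,"y": 0,"z": -2,"roll": 0}
    - {"x": 0,"y": 0,"z": -2,"roll": 0}
    - {"x": 0,"y": 0,"z": -2,"roll": 0}
    - {"x": 0,"y": 0,"z": -1,"roll": 0}
    - {"x": 0,"y": 0,"z": -0.5,"roll": 0}
    - {"x": 0,"y": 0,"z": 0,"roll": 0}
  gripper: 4

```text
clock: 16.85
tool_pos: [0.4952, 0.0947, 0.1008]
orientation: [180.0, 0.0, -174.6]
force: [0.1, -0.5, -0.1]
opening: 0.0488
```

```bash
python3 w.py w11; python3 - <<'E'
from plant import ctrl
from h import *
o=ctrl.get_obs();s=ctrl.snapshot("scene");print(o['force'],o['opening'])
im=cv2.resize(s["image"][130:270,240:410],None,fx=4.5,fy=4.2,interpolation=2)[:,:,::-1].copy()
cv2.imwrite("pics/s11.png",im)
E
```

```text
16.85 [0.49521636 0.09472614 0.10080358] [ 1.79970734e+02  4.09892120e-02 -1.74631844e+02]
green c [522.1  98.7] size [23.5 84.8] ang 5.4 bbox (217, 233, 123, 33)
[-0.00840305 -0.15751434 -0.39466602] 0.04890671970556507
```

View pics/s11.png

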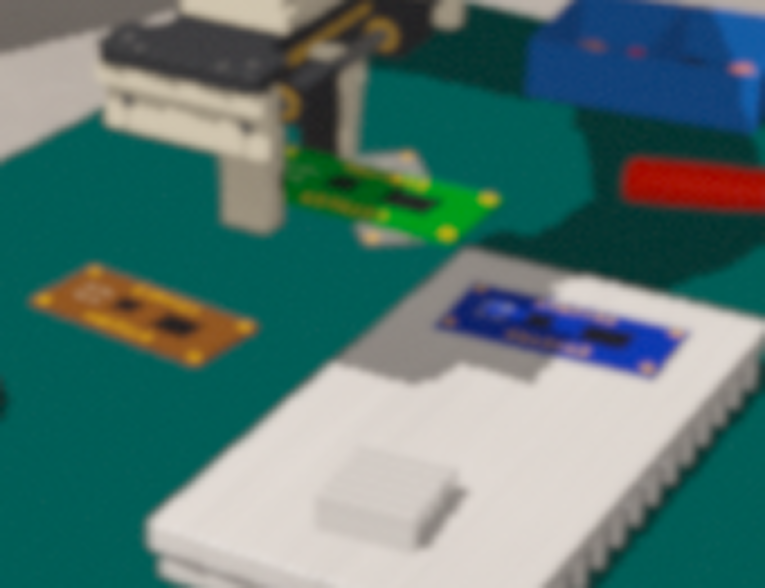

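View pics/w11.png

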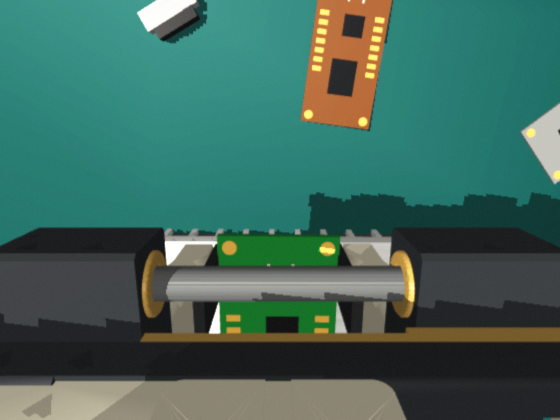

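The board is held level and clear of the plate. Next I carry it past the stand and refine the stand pose with the wrist camera.

```bash
python3 go.py .59 -.20 .16 164.6; python3 - <<'E'
from plant import ctrl
print(ctrl.get_obs()['joint_pos'].round(1))
E
```

```text
t 16.95 pos [0.4946 0.0944 0.0997] rpy [-1.7998e+02 -6.0000e-02 -1.7464e+02] F [ 0.2 -0.3 -0.8] open 0.0487
roll total rad 0.3624 then shift cm [-17.01 -25.85  -6.03]
[  33.2   10.   -28.7   -0.   -51.3 -117.8]
```

Request:
jog_arm:
  commands:
    - {"x": 0,"y": 0,"z": -2,"roll": 0.06}
    - {"x": 0,"y": 0,"z": -2,"roll": 0.1}
    - {"x": 0,"y": 0,"z": -2,"roll": 0.1}
    - {"x": 0,"y": 0,"z": 0,"roll": 0.1}
    - {"x": -1,"y": -1.5,"z": 0,"roll": 0}
    - {"x": -1.9,"y": -2.7,"z": 0,"roll": 0}
    - {"x": -1.9,"y": -2.7,"z": 0,"roll": 0}
    - {"x": -1.9,"y": -2.7,"z": 0,"roll": 0}
    - {"x": -1.9,"y": -2.7,"z": 0,"roll": 0}
    - {"x": -1.9,"y": -2.7,"z": 0,"roll": 0}
    - {"x": -1.9,"y": -2.7,"z": 0,"roll": 0}
    - {"x": -1.9,"y": -2.7,"z": 0,"roll": 0}

```text
clock: 18.15
tool_pos: [0.5792, -0.1411, 0.159]
orientation: [-180.0, -0.1, 164.7]
force: [-0.8, -0.0, -0.4]
opening: 0.049
```

Request:
jog_arm:
  commands:
    - {"x": -1.5,"y": -2.5,"z": 0,"roll": 0}
    - {"x": -1,"y": -1.5,"z": 0,"roll": 0}
    - {"x": 0,"y": 0,"z": 0,"roll": 0}
    - {"x": 0,"y": 0,"z": 0,"roll": 0}

```text
clock: 18.55
tool_pos: [0.5925, -0.1849, 0.1594]
orientation: [-180.0, -0.1, 164.7]
force: [0.1, -0.1, -0.5]
opening: 0.0491
```

```bash
python3 go.py .467 -.21 .05 164.6; cat > st.py <<'E'
import sys
from plant import ctrl
from h import *
import pickle
n=sys.argv[1]
o=ctrl.get_obs();s=ctrl.snapshot("wrist");im=s["image"];pickle.dump((s,o),open(n+".pkl","wb"))
cv2.imwrite(f"pics/{n}.png",im[:,:,::-1]);print(o['tool_pos'],o['orientation'],o['opening'])
E
python3 st.py w12
```

```text
t 18.55 pos [ 0.5925 -0.1849  0.1594] rpy [-1.7999e+02 -1.0000e-01  1.6469e+02] F [ 0.1 -0.1 -0.5] open 0.0491
roll total rad 0.0016 then shift cm [11.44 -5.75 10.94]
[ 0.59253334 -0.18491888  0.1593831 ] [-1.79994254e+02 -9.93611052e-02  1.64691715e+02] 0.04905760249527503
```

View pics/w12.png

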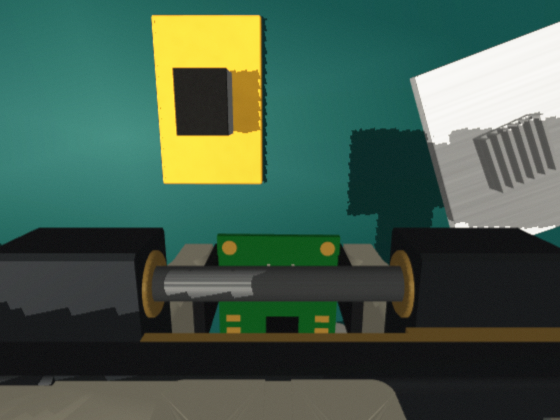

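The stand is fully in view: black block at columns 174–229, rows 68–135; yellow foot at 153–264, rows 15–184.

```bash
python3 - <<'E'
from h import *;import pickle
s,o=pickle.load(open("w12.pkl","rb"))
im=s["image"];hsv=cv2.cvtColor(im,cv2.COLOR_RGB2HSV);H,S,V=[hsv[:,:,i].astype(int) for i in range(3)]
roi=np.zeros(H.shape,bool);roi[55:150,165:245]=1
print(V[100,165:240:3].tolist(),S[100,165:240:3].tolist())
def rep(n,m,z):
    cs,_=cv2.findContours(m.astype(np.uint8),0,1);c=max(cs,key=cv2.contourArea);b=cv2.boundingRect(c)
    W=unproj(s,c[:,0,:],z,o)[:,:2]*1000;r=cv2.minAreaRect(W.astype(np.float32));print(n,b,np.round(r[0],1),np.round(r[1],1),round(r[2],2))
rep("block",roi&(V<50)&(S<200),.045)
r2=np.zeros(H.shape,bool);r2[5:195,140:275]=1
rep("foot",r2&(H>12)&(H<35)&(S>150)&(V>80),.008)
E
```

```text
[253, 253, 253, 186, 36, 35, 38, 37, 36, 38, 38, 37, 36, 37, 38, 40, 37, 37, 37, 32, 37, 72, 85, 171, 170] [184, 184, 185, 192, 21, 29, 27, 28, 42, 34, 34, 28, 28, 34, 27, 32, 34, 21, 41, 24, 41, 11, 27, 203, 204]
block (174, 69, 55, 65) [ 506.4 -220. ] [39.4 46.9] 74.77
foot (151, 15, 112, 169) [ 506.5 -220.4] [ 89.9 138.6] 74.75
```

```bash
python3 go.py .4687 -.2101 .05 164.75
```

```text
t 18.6 pos [ 0.5926 -0.1844  0.1598] rpy [-1.8000e+02 -7.0000e-02  1.6475e+02] F [-0.7  0.2  0.3] open 0.0488
roll total rad -0.0001 then shift cm [11.28 -5.73 10.98]
```

Request:
jog_arm:
  commands:
    - {"x": 1,"y": -0.5,"z": 0,"roll": 0}
    - {"x": 2,"y": -1,"z": 0.5,"roll": 0}
    - {"x": 2,"y": -1,"z": 1.5,"roll": 0}
    - {"x": 2,"y": -1,"z": 2,"roll": 0}
    - {"x": 2,"y": -1,"z": 2,"roll": 0}
    - {"x": 1.5,"y": -0.8,"z": 2,"roll": 0}
    - {"x": 0.8,"y": -0.43,"z": 2,"roll": 0}
    - {"x": 0,"y": 0,"z": 1,"roll": 0}
    - {"x": 0,"y": 0,"z": 0,"roll": 0}
    - {"x": 0,"y": 0,"z": 0,"roll": 0}

```text
clock: 19.6
tool_pos: [0.47, -0.2103, 0.0512]
orientation: [-180.0, 0.1, 164.8]
force: [0.1, -0.5, -0.2]
opening: 0.0489
```

```bash
python3 go.py .4687 -.2101 .013 164.75;python3 - <<'E'
from plant import ctrl
from h import *
s=ctrl.snapshot("scene");cv2.imwrite("pics/s12.png",cv2.resize(s["image"][200:380,110:310],None,fx=4,fy=3.3,interpolation=2)[:,:,::-1])
E
```

```text
t 19.6 pos [ 0.47   -0.2103  0.0512] rpy [-1.7999e+02  6.0000e-02  1.6481e+02] F [ 0.1 -0.5 -0.2] open 0.0489
roll total rad 0.001 then shift cm [ 0.13 -0.02  3.82]
```

View pics/s12.png

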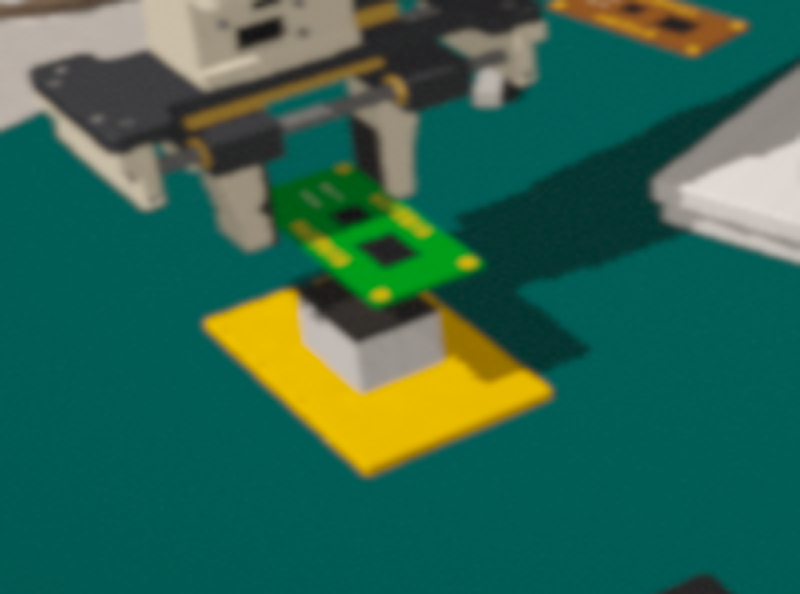

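Held level and over the block. Lowering.

Request:
jog_arm:
  commands:
    - {"x": 0.05,"y": 0,"z": 0.7,"roll": 0}
    - {"x": 0.05,"y": 0,"z": 1,"roll": 0}
    - {"x": 0,"y": 0,"z": 1,"roll": 0}
    - {"x": 0,"y": 0,"z": 0.7,"roll": 0}
    - {"x": 0,"y": 0,"z": 0.3,"roll": 0}
    - {"x": 0,"y": 0,"z": 0,"roll": 0}
    - {"x": 0,"y": 0,"z": 0,"roll": 0}

```text
clock: 20.35
tool_pos: [0.4681, -0.2103, 0.0135]
orientation: [-180.0, -0.0, 164.8]
force: [0.0, -0.3, -0.9]
opening: 0.0487
```

```bash
python3 go.py .4687 -.2101 .0104 164.75
```

```text
t 20.35 pos [ 0.4681 -0.2103  0.0135] rpy [-179.99   -0.    164.75] F [ 0.  -0.3 -0.9] open 0.0487
roll total rad 0.0 then shift cm [-0.05  0.04  0.31]
```

Request:
jog_arm:
  commands:
    - {"x": -0.05,"y": 0.03,"z": 0.1,"roll": 0}
    - {"x": 0,"y": 0,"z": 0.1,"roll": 0}
    - {"x": 0,"y": 0,"z": 0,"roll": 0}

```text
clock: 20.65
tool_pos: [0.4686, -0.2101, 0.0115]
orientation: [180.0, 0.0, 164.7]
force: [-0.1, -0.1, -0.5]
opening: 0.0486
```

Request:
jog_arm:
  commands:
    - {"x": 0,"y": 0,"z": 0.1,"roll": 0}
    - {"x": 0,"y": 0,"z": 0,"roll": 0}

```text
clock: 20.85
tool_pos: [0.4686, -0.2101, 0.0105]
orientation: [180.0, 0.0, 164.7]
force: [-0.5, -0.0, -0.4]
opening: 0.0488
```

Request:
jog_arm:
  commands:
    - {"x": 0,"y": 0,"z": 0.05,"roll": 0}
    - {"x": 0,"y": 0,"z": 0,"roll": 0}

```text
clock: 21.05
tool_pos: [0.4687, -0.2101, 0.0102]
orientation: [-180.0, 0.0, 164.8]
force: [0.1, 2.0, 5.0]
opening: 0.049
```

Request:
jog_arm:
  commands:
    - {"x": 0,"y": 0,"z": 0.05,"roll": 0}
    - {"x": 0,"y": 0,"z": 0,"roll": 0}

```text
clock: 21.25
tool_pos: [0.4687, -0.2102, 0.01]
orientation: [-180.0, 0.0, 164.8]
force: [-2.0, 1.3, 7.6]
opening: 0.0491
```

Contact with the block at 5–8 N. I ease off and open.

Request:
jog_arm:
  commands:
    - {"x": 0,"y": 0,"z": -0.06,"roll": 0}
    - {"x": 0,"y": 0,"z": 0,"roll": 0}

```text
clock: 21.45
tool_pos: [0.4687, -0.2101, 0.0103]
orientation: [180.0, 0.0, 164.7]
force: [-0.8, 0.3, 3.7]
opening: 0.0492
```

Request:
jog_arm:
  commands:
    - {"x": 0,"y": 0,"z": 0,"roll": 0}
    - {"x": 0,"y": 0,"z": 0,"roll": 0}
    - {"x": 0,"y": 0,"z": 0,"roll": 0}
    - {"x": 0,"y": 0,"z": 0,"roll": 0}
    - {"x": 0,"y": 0,"z": 0,"roll": 0}
    - {"x": 0,"y": 0,"z": 0,"roll": 0}
  gripper: 8.7

```text
clock: 22.05
tool_pos: [0.4685, -0.2101, 0.01]
orientation: [-180.0, -0.0, 164.7]
force: [0.2, 0.5, -0.3]
opening: 0.0858
```

Request:
jog_arm:
  commands:
    - {"x": 0,"y": 0,"z": -0.5,"roll": 0}
    - {"x": 0,"y": 0,"z": -1.5,"roll": 0}
    - {"x": 0,"y": 0,"z": -2,"roll": 0}
    - {"x": 0,"y": 0,"z": -3,"roll": 0}
    - {"x": 0,"y": 0,"z": -3,"roll": 0}
    - {"x": 0,"y": 0,"z": -3,"roll": 0}
    - {"x": -2,"y": 0,"z": -2,"roll": 0}
    - {"x": -3,"y": 0,"z": 0,"roll": 0}
    - {"x": -3,"y": 0,"z": 0,"roll": 0}
    - {"x": -2,"y": 0,"z": 0,"roll": 0}
    - {"x": 0,"y": 0,"z": 0,"roll": 0}
    - {"x": 0,"y": 0,"z": 0,"roll": 0}

```text
clock: 23.25
tool_pos: [0.5646, -0.2364, 0.1597]
orientation: [180.0, -0.1, 164.7]
force: [-0.5, -0.2, 0.3]
opening: 0.0873
```

```bash
python3 st.py w13; python3 w.py w14;python3 m.py | grep blue; python3 - <<'E'
from plant import ctrl
from h import *
s=ctrl.snapshot("scene");cv2.imwrite("pics/s13.png",cv2.resize(s["image"][140:380,110:430],None,fx=2.5,fy=2.5,interpolation=2)[:,:,::-1])
E
```

```text
[ 0.56464457 -0.23635856  0.15969485] [ 1.79999278e+02 -6.15830474e-02  1.64732111e+02] 0.08725367764913897
23.3 [ 0.56434505 -0.23627002  0.15995187] [ 1.79994774e+02 -3.89083098e-02  1.64736963e+02]
green c [ 506.6 -218.9] size [ 51.2 113. ] ang 74.2 bbox (245, 43, 68, 148)
blue 595 [586.4 189.9] [105.1  45.6] 8.0 corners px [[198.0, 176.0], [216.0, 173.0], [222.0, 215.0], [204.0, 218.0]]
```

View pics/s13.png

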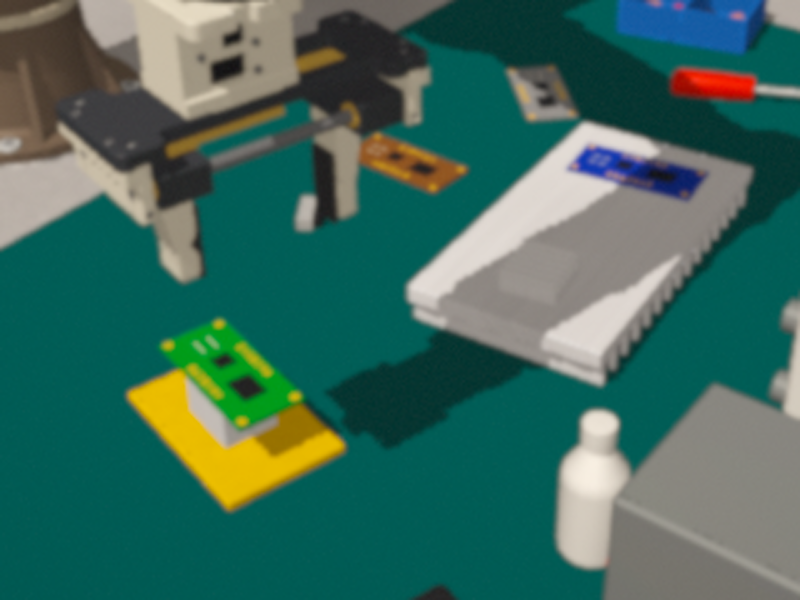

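View pics/w13.png

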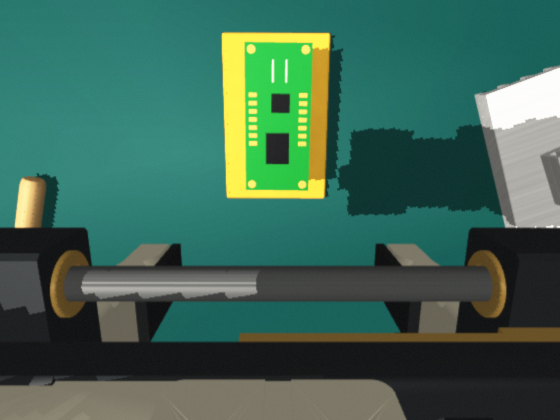

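The board lies flat on the block (wrist cols 245–312, rows 43–191) and the blue board has not moved. I now check centring numerically at the right heights.

```bash
python3 - <<'E'
from h import *;import pickle
for n in ("w13","w14"):
    s,o=pickle.load(open(n+".pkl","rb"))
    hsv=cv2.cvtColor(s["image"],cv2.COLOR_RGB2HSV);H,S,V=[hsv[:,:,i].astype(int) for i in range(3)]
    def rep(nm,m,z):
        m=cv2.morphologyEx(m.astype(np.uint8),3,np.ones((9,9)));cs,_=cv2.findContours(m,0,1);c=max(cs,key=cv2.contourArea)
        W=unproj(s,c[:,0,:],z,o)[:,:2]*1000;r=cv2.minAreaRect(W.astype(np.float32));print(n,nm,np.round(r[0],1),np.round(r[1],1),round(r[2],2));return np.array(r[0])
    g=rep("green",(H>45)&(H<75)&(S>120)&(V>70),.048)
    r2=np.zeros(H.shape,bool);r2[20:205,210:340]=1
    f=rep("foot",r2&(((H>12)&(H<35)&(S>150)&(V>80))|((H>35)&(H<75)&(S>120)&(V>70)&False)),.008)
    d=g-f;a=np.radians(-15.25);print("along",d@[np.cos(a),np.sin(a)],"across",d@[-np.sin(a),np.cos(a)], "vs w12", (g-[506.5,-220.3])@[np.cos(a),np.sin(a)],(g-[506.5,-220.3])@[-np.sin(a),np.cos(a)])
E
```

```text
w13 green [ 506.4 -218.8] [ 49.5 109.2] 74.2
w13 foot [ 506.3 -220.6] [ 89.8 138.3] 74.65
along -0.4534798150411832 across 1.773334173237424 vs w12 -0.5340111361794179 1.4041419087575016
w14 green [ 506.5 -218.8] [ 49.5 109.3] 74.21
w14 foot [ 506.5 -220.8] [ 89.8 139.2] 74.77
along -0.49565069816735696 across 1.90585485571518 vs w12 -0.37541530218865193 1.416571107848994
```

Placing error is 0.5 mm along, about 1.5–2 mm across and 0.5° in yaw, with the robot clear. Handing in.

```bash
python3 - <<'E'
from plant import ctrl
print(ctrl.get_obs()['clock']);print(ctrl.close_job())
E
```

```text
23.45
the job is handed in; nothing more can be done
None
```

The job is done and handed in at 23.5 s. The green board lies flat on the black-topped block of the inspection stand, and nothing fell.

- **Sliding:** I pressed the closed fingertip on the rear of the board at about 7–11 N. I slid the board until its near end stuck out about 38 mm over the plate's front edge.
- **Gripping and placing:** I pinched the overhanging end by its long sides, lifted it level, and lowered it onto the block, which it met at 5–8 N.

**Last checks:**
- **Centring:** the wrist camera put the board about 0.5 mm off along its length, 1.5–2 mm off across, and 0.5° off in yaw.
- **Blue board:** it was within 0.4 mm of its start position, as the top camera shows it.
- **Robot:** the gripper was open, clear of everything, and showed no load.

**Disagreements:** the real fingertips sit about 23 mm short of the reported tool point. Contact came that much lower than expected, and I allowed for it afterwards. The top and wrist cameras differed by about 2 mm on the stand's position, so I used a value close to the wrist camera's.

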